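Fit the roll spindle in the bench label applicator

TASK

Squeeze the orange trigger of the bench label applicator fully towards its fixed black grip, to free the feed, and let it spring back. Then take the roll spindle out of its wooden cradle and thread its steel rod through the near brass bushing and on through the far one, until the tip stands about 2 cm out beyond the far bushing. Finish still gripping the spindle, holding it there level and spanning both bushings; do not push about the cards, caliper, pen or scissors.

Things in the scene. Friction and masses are not known exactly. Their poses are not given: they have to be found in the camera images.
- applicator: Bench label applicator, fixed. Dark base plate 150 x 170 x 10 mm. x: threading direction (roughly away from the robot), y left, z up; origin on the table, on the plate's centre line, 10 mm inside its front edge. Right side (50 mm right): two grey cheeks 40 mm wide, 105 mm high, with two brass bushings on one level axis 85 mm up. Left side: grey housing 52 mm high with black grip and orange trigger.
- bush_near (a point): Centre of the near bushing's mouth (it faces the robot), on the axis both bushings share. Mouth: a funnel, 23 mm wide inside at the rim, narrowing within 7 mm to a 13 mm bore; bushing 18 mm long, 31 mm wide over the rim. Axes as the applicator's.
- bush_far (a point): Centre of the exit (far) end of the far bushing, 68 mm beyond bush_near along the same axis. The far bushing has the same funnel mouth, 50 mm beyond the near mouth. Axes as the applicator's.
- squeeze (a point): Point fixed to the applicator, 112 mm up, between grip and trigger; y is the squeezing direction. The fixed grip (30 mm along x, 18 mm thick, top 135 mm up) spans 3 mm right to 15 mm left of it; the trigger (22 mm along x, 10 mm thick, top 132 mm up) at rest spans 27 to 17 mm right of it: 42 mm over both at rest, about 30 mm squeezed, and then centred on this point.
- trigger_pad (a point): Middle of the outer (right) face of the orange trigger, 60 mm above its hinge; moves with the trigger.
- trigger (a joint): Angle of the trigger, rad: 0 at rest, 0.2 fully squeezed (end stop, about 12 mm of travel at the pad, towards +y of the applicator). Hinged at its foot, sprung back to 0: about 2.5 N at the pad to start it, 7.5 N to squeeze it fully.
- handle (a point): Centre of the spindle's handle, black, 80 mm long (x), 16 mm wide, 18 mm high. Axes: x along the rod from handle to tip, z up as it lies. The spindle weighs about 120 g (hidden, 0.7 to 1.4 times that) and balances about 12 mm behind point collar. It starts level in the cradle, tip away from the robot, this point 52 mm above the table.
- collar (a point): On the spindle's axis at the front face of its collar (steel disc 28 mm in diameter, 4 mm thick), 44 mm ahead of the handle's centre; the rod, 10 mm in diameter, begins here. The collar does not enter a bushing: it meets the near rim when the tip stands 32 mm out beyond the far bushing.
- tip (a point): Tip of the spindle's rod, on its axis, 144 mm ahead of the handle's centre and 100 mm ahead of the collar; the last 6 mm taper to 5 mm diameter.
- cradle: Wooden cradle, fixed, base 156 x 50 x 8 mm, with two posts with open-topped notches: one 31 mm wide under the last 10 mm of the handle's tail (up to 54 mm above the table), one 25 mm wide under the rod 43 mm ahead of the collar (up to 58 mm). The spindle lifts straight out. Origin on the table below the collar; x from handle to tip.
- card_stack: Bystander: banded stack of grey cards, 65 x 90 x 21 mm, loose.
- caliper: Bystander: digital caliper, 57 x 185 x 15 mm, loose.
- pen_1: Bystander: white and red pen, 145 mm long, 10 mm thick, lying loose near the table's front edge.
- scissors_1: Bystander: blue-handled scissors, 87 x 199 x 9 mm, loose.
- spindle: The roll spindle: black handle, steel collar and steel rod in one piece. Origin on its axis at the collar's front face; axes as for the handle.
Things that resemble listed ones, but are neither listed nor needed, are in the scene too. Of the things that look like the spindle, the larger one is meant.

How it is judged (in metres and radians):
On the way, in this order (a step that is already met when the one before it is completed fails the run):
1. the trigger is squeezed (past 0.15 rad) (value of joint trigger above 0.15 rad), for 0.1 s.
2. the trigger has sprung back (under 0.03 rad) and is let go (value of joint trigger below 0.03 rad and contact force between the fingers and applicator below 0.5 N), for 0.1 s.
3. the rod's tip is in the near bushing, at least 15 mm past its mouth and within 4 mm of the axis (x of tip in the frame of bush_near above 0.015 m and y of tip in the frame of bush_near between -0.004 and 0.004 m and z of tip in the frame of bush_near between -0.004 and 0.004 m), for 0.05 s.
4. the rod's tip has come out of the far bushing (x of tip in the frame of bush_far above 0.003 m and y of tip in the frame of bush_far between -0.004 and 0.004 m and z of tip in the frame of bush_far between -0.004 and 0.004 m), for 0.05 s.
At the end, for the whole second after the job is handed in: The spindle's tip stands at least 8 mm out beyond the far bushing; tip and collar are within 4 mm of the bushings' axis across and in height and the spindle is in line with it (0.06 rad); the fingers grip the spindle (over 10 N in all); the trigger is back at rest (under 0.03 rad) (x of tip in the frame of bush_far above 0.008 m and y of tip in the frame of bush_far between -0.004 and 0.004 m and z of tip in the frame of bush_far between -0.004 and 0.004 m and y of collar in the frame of bush_near between -0.004 and 0.004 m and z of collar in the frame of bush_near between -0.004 and 0.004 m and angle between the x axis of tip and the x axis of bush_far, either way round below 0.06 rad and contact force between the fingers and spindle above 10 N and value of joint trigger below 0.03 rad); the arm keeps its last pose, push and grip.
It fails at once if the card stack is pushed more than 30 mm (distance of card_stack from where it was at the start of the episode above 0.03 m).
It fails at once if the caliper is pushed more than 30 mm (distance of caliper from where it was at the start of the episode above 0.03 m).
It fails at once if the pen is pushed more than 30 mm (distance of pen_1 from where it was at the start of the episode above 0.03 m).
It fails at once if the scissors is pushed more than 30 mm (distance of scissors_1 from where it was at the start of the episode above 0.03 m).
It also fails if it takes over 48 s, if anything falls off the work surface, if the arm or the gripper's body presses on something with over 40 N, if the wrist force passes 120 N, or if a joint passes its speed limit or range.

ROBOT

A 6-joint arm with a two-finger parallel gripper is mounted at the origin on a cart in front of the work surface, level with it; the furniture and walls round the work are solid. World frame = base frame: x ahead of the robot, y to its left, z up, the work surface at z = 0. Lengths are in mm, angles in rad, forces in N, time in s.
With the tool pointing down it reaches from about 325 to 900 mm from the base axis. Payload 6.1 kg.
Tool frame: the origin (TCP) lies at the very end of the fingers, on their centre line; the grasp point (between the pads) lies 19 mm behind it; z points along the fingers, y is the line along which they close (so a half turn about z gives the same grasp; the last joint's range is limited). The gripper opens to 85 mm and grips with 20 to 120 N. Pads are 22 mm wide; open, the fingers measure 114 mm over their backs; the gripper's body (76 mm by 85 mm) begins 54 mm behind the grasp point. The pads swing forward as they close: fully open they stand 13 mm farther back than shut.
Start: joints at [-1.471, 0.22, 1.526, -0, 1.395, -0.126], TCP at [139.922, -609.129, 231.3] pointing down, gripper open.
Joint ranges: [-2.98, 2.98], [-0.91, 2.08], [0.09, 2.57], [-1.24, 4.39], [0.2, 2.65], [-2.68, 2.68]. Speed limits (rad/s): [2.57, 2.57, 3.01, 3.14, 3.14, 3.14].

INTERFACE

Orientations are given as a unit quaternion [w, x, y, z].
In Python, from rig import bot, cams gives the robot as it stands.
- The arm moves only by the shell command python3 -m jog 'ROWS' [FORCE]. ROWS is JSON, a list of rows, each a list of 7 numbers: the shift along the world's x, y, z in m, then the turn, a rotation vector about the world's x, y, z in degrees, then the finger opening in m, from 0 to 0.0854. A call has 1 to 12 rows; each row is the pose to reach, as a shift and turn from the pose commanded when the call began; what a row does not reach only later rows make up. A row lasts 1/12 s, in which the tool goes at most 41.7 mm and 7.16 degrees, less where a joint would pass 70% of its speed; a pose out of reach is approached as far as the arm can. A call with a gripper value outside its range is refused whole. The fingers move at their own pace and stop on an object; FORCE is the grip in N (left out, the last holds). Time passes only in rows, so rows that repeat a pose let the fingers close. It gives the time, the measured TCP pose, the force, the opening and the grip force at its end, in the units of the state.
- bot.sense(): the state, without advancing time (a new reading comes with each control period).
- cams.camera(name): name is "scene" or "side" or "wrist"; returns a dict with "img" (480x640x3 uint8, red, green, blue), "z_map" (480x640 float32, mm along the optical axis (not along the pixel's ray), 0 where there is no reading), "K" (3x3 intrinsics, pixels), "dist" ([k1, k2, p1, p2, k3] as OpenCV has them; the pictures are not rectified), "T" (4x4, takes a point from camera to world coordinates). Camera axes: x right, y down, z forward; pixel columns grow to the right and rows downward; lengths in mm; the calibration is good to about 2 mm. A picture is of the moment at which its call begins.
- bot.hand_in(): hands the job in; it is judged then, once.
The state is a dict: "time_s": time; "q": joint angles; "qd": joint speeds; "joint_torque": joint torques, N m; "tcp_pos": TCP position; "tool_rot": TCP orientation; "force": force on the tool from outside, world axes, zero at the start; "moment": the same for the moment, N m; "opening": finger opening in mm; "grip_force": force on a finger pad.
Only numpy, scipy, OpenCV 4.12 (cv2) and the standard library are available. Lean on these libraries where they do the work, as an engineer would, in place of code of your own. Each camera call takes 0.05 s, during which the arm holds its last target. There are 200 camera calls.

## Working session

There is one attempt and no reset: what is moved stays moved. The work goes in short steps, Python scripts to look and compute and a shell command to move; the robot and the scene stay as the last step left them, time stands still between calls to the robot, and variables do not carry over. Pictures are saved under pics/ and viewed, at most 10 in all, crops included, and the job is handed in when it is done.

```bash
ls; mkdir -p pics; python3 - <<'E'
from rig import bot,cams
import cv2,numpy as np,pickle
d={}
for n in("scene","side","wrist"):
    c=cams.camera(n);d[n]=c;cv2.imwrite(f'pics/{n}0.png',c['img'][:,:,::-1])
    print(n,c['K'].tolist(),np.round(c['T'],3).tolist(),c['dist'])
pickle.dump(d,open('c0.pkl','wb'))
s=bot.sense();print(s['time_s'],s['tcp_pos'],s['tool_rot'],s['opening'])
E
```

```text
pics
scene [[571.3551247603384, 0.0, 331.48152280933573], [0.0, 571.3551247603384, 236.29617520990953], [0.0, 0.0, 1.0]] [[-0.567, -0.544, 0.618, -201.851], [-0.823, 0.358, -0.441, 483.295], [0.019, -0.759, -0.651, 913.539], [0.0, 0.0, 0.0, 1.0]] [-0.04013445  0.          0.          0.          0.        ]
side [[602.2284675105664, 0.0, 328.4265632930124], [0.0, 602.2284675105664, 242.90447138011996], [0.0, 0.0, 1.0]] [[0.872, -0.183, 0.454, 27.186], [-0.49, -0.318, 0.812, -1016.799], [-0.004, -0.93, -0.367, 520.971], [0.0, 0.0, 0.0, 1.0]] [-0.13833509  0.          0.          0.          0.        ]
wrist [[339.3947442594512, 0.0, 321.14193577372157], [0.0, 339.3947442594512, 241.60857561192967], [0.0, 0.0, 1.0]] [[0.224, -0.921, -0.318, 221.677], [-0.975, -0.212, -0.071, -590.448], [-0.002, 0.326, -0.945, 372.417], [0.0, 0.0, 0.0, 1.0]] [-0.05720761  0.          0.          0.          0.        ]
0.15 [ 139.87032122 -608.65178788  230.43007601] [-7.89505276e-04  9.93633317e-01  1.12659700e-01  2.49692398e-06] 85.54877425436902
```

View pics/scene0.png

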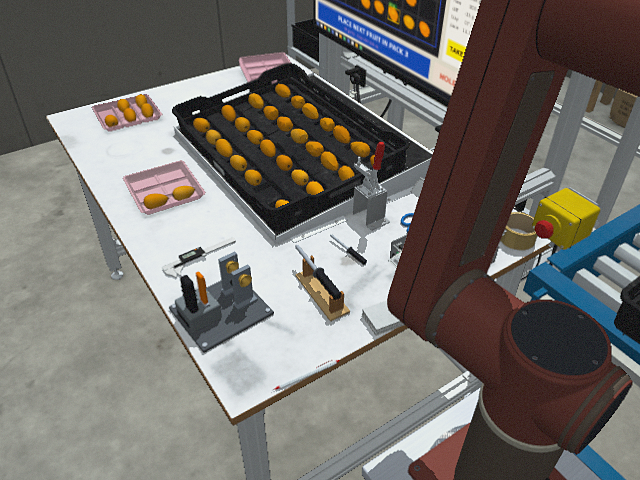

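View pics/side0.png

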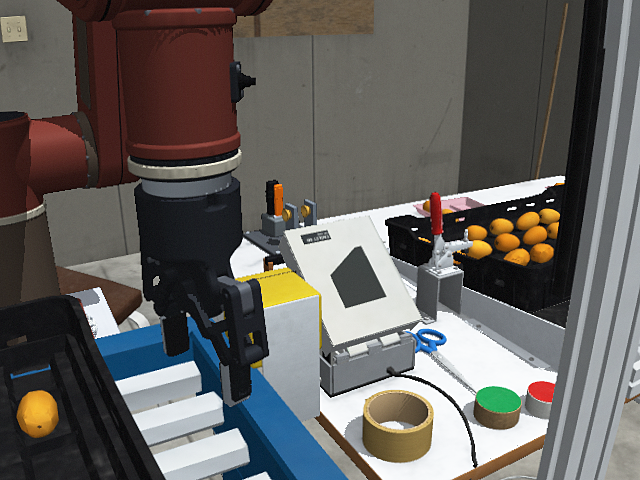

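The scene view shows the applicator around (220,300): black grip at (189,295), orange trigger at (202,288), brass bushings at (232,267) and (245,280). The cradle with the spindle is at (320,280), and a smaller look-alike lies flat at (348,250). The side view is mostly blocked. I'll take an enlarged crop to confirm and get coarse positions from depth.

```bash
cat > h.py <<'E'
import numpy as np,cv2,pickle
from scipy.spatial.transform import Rotation as R
def ray(c,uv):
    p=cv2.undistortPoints(np.array(uv,float).reshape(-1,1,2),c['K'],c['dist']).reshape(-1,2)
    return np.c_[p,np.ones(len(p))]
def pts(c,uv,z=None):
    """world points from depth, or on the plane at height z"""
    uv=np.array(uv).reshape(-1,2);r=ray(c,uv);T=c['T']
    if z is None:
        i=np.round(uv).astype(int);P=r*c['z_map'][i[:,1],i[:,0]][:,None];return P@T[:3,:3].T+T[:3,3]
    d=r@T[:3,:3].T;return T[:3,3]+d*((z-T[2,3])/d[:,2])[:,None]
def cloud(c):
    v,u=np.nonzero(c['z_map']>0);return np.c_[u,v],pts(c,np.c_[u,v])
def proj(c,P):
    T=np.linalg.inv(c['T']);return cv2.projectPoints(np.array(P,float).reshape(-1,1,3),cv2.Rodrigues(T[:3,:3])[0],T[:3,3],c['K'],c['dist'])[0].reshape(-1,2)
E
python3 - <<'E'
from h import *
d=pickle.load(open('c0.pkl','rb'));c=d['scene']
cv2.imwrite('pics/crop.png',cv2.resize(c['img'][225:375,155:405,::-1],None,fx=3.2,fy=3.2,interpolation=cv2.INTER_CUBIC)[:600])
for n,uv in dict(grip=(189,295),trig=(203,290),cheekN=(240,285),bN=(246,281),bF=(233,266),handle=(325,284),rod=(303,256),decoy=(355,256),card=(380,320),cal=(190,258),pen=(305,375),plateF=(205,347),plateR=(272,313)).items(): print(n,pts(c,uv).round(0))
E
```

```text
grip [[568. 266. 111.]]
trig [[580. 234.  96.]]
cheekN [[564. 161.  83.]]
bN [[567. 146.  83.]]
bF [[622. 148.  83.]]
handle [[489.   4.  61.]]
rod [[594.  -8.  54.]]
decoy [[ 565. -133.   13.]]
card [[372. -54.  22.]]
cal [[771. 189.  11.]]
pen [[352. 142.   9.]]
plateF [[515. 272.  13.]]
plateR [[522. 116.  10.]]
```

View pics/crop.png

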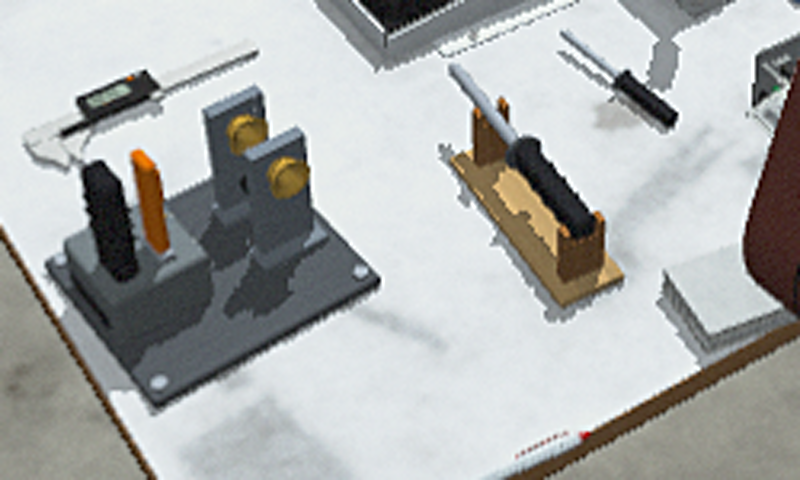

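The meant spindle is the larger one, in the wooden cradle with its handle at (325,284). The smaller look-alike at (355,256) lies flat on the table. Next I'll raise the tool and bring the wrist camera over the work.

```bash
python3 -m jog '[[0,0,0.17,0,0,0,0.085],[0,0,0.17,0,0,0,0.085],[0,0,0.17,0,0,0,0.085],[0.2,0.35,0.17,0,0,-5,0.085],[0.2,0.35,0.17,0,0,-5,0.085],[0.2,0.35,0.17,0,0,-5,0.085],[0.2,0.35,0.17,0,0,-5,0.085],[0.2,0.35,0.17,0,0,-5,0.085],[0.2,0.35,0.17,0,0,-10,0.085],[0.2,0.35,0.17,0,0,-10,0.085],[0.2,0.35,0.17,0,0,-10,0.085],[0.2,0.35,0.17,0,0,-10,0.085]]'
```

```text
time_s: 1.15
tcp_pos: [325.2, -283.6, 398.0]
tool_rot: [0.0, 1.0, 0.025, 0.0]
force: [0.9, 0.8, -0.1]
opening: 85.0
grip_force: 0.0
```

```bash
python3 -m jog '[[0.22,0.39,-0.08,0,0,0,0.085],[0.22,0.39,-0.08,0,0,0,0.085],[0.22,0.39,-0.08,0,0,0,0.085],[0.22,0.39,-0.08,0,0,0,0.085],[0.22,0.39,-0.08,0,0,0,0.085],[0.22,0.39,-0.08,0,0,0,0.085],[0.22,0.39,-0.08,0,0,0,0.085],[0.22,0.39,-0.08,0,0,0,0.085],[0.22,0.39,-0.08,0,0,0,0.085],[0.22,0.39,-0.08,0,0,0,0.085],[0.22,0.39,-0.08,0,0,0,0.085],[0.22,0.39,-0.08,0,0,0,0.085]]'
python3 - <<'E'
from h import *
from rig import bot,cams
d={n:cams.camera(n) for n in('wrist','scene')}
pickle.dump(d,open('c1.pkl','wb'));cv2.imwrite('pics/w1.png',d['wrist']['img'][:,:,::-1])
print(np.round(d['wrist']['T'],3).tolist(),bot.sense()['tcp_pos'])
E
```

```text
time_s: 2.15
tcp_pos: [545.5, 109.9, 314.7]
tool_rot: [-0.001, 1.0, 0.028, -0.002]
force: [-2.1, -0.4, -0.8]
opening: 85.0
grip_force: 0.0
[[0.056, -0.943, -0.329, 629.801], [-0.998, -0.054, -0.015, 113.88], [-0.003, 0.33, -0.944, 456.449], [0.0, 0.0, 0.0, 1.0]] [544.48478132 105.74713604 316.41788294]
```

View pics/w1.png

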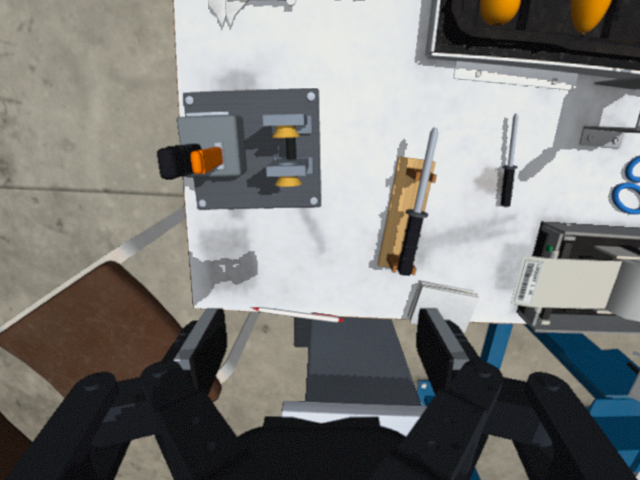

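The wrist view shows the plate with corners about (183,90) to (320,208), cheek tops at (285,120) and (288,168), trigger top at (207,158), and grip at (177,162). The spindle handle is at (410,245), its collar at (417,214) and its tip at (434,130). I'll measure these from depth slices.

```bash
cat > m.py <<'E'
from h import *
def rect(P):
    (c,s,a)=cv2.minAreaRect(P[:,:2].astype(np.float32));a=(a+45)%90-45;return np.round(c,1),np.round(s,1),round(a,2)
def measure(c,box=None):
    uv,P=cloud(c);I=c['img'][uv[:,1],uv[:,0]].astype(int);x,y,z=P.T
    ap=(x>480)&(x<720)&(y>85)&(y<310)
    pl=ap&(z>5)&(z<15)&(I.max(1)<110)&(I.max(1)>40)
    if pl.sum()>50: print('plate',pl.sum(),rect(P[pl]),'z',np.median(z[pl]).round(1))
    ch=ap&(z>99)&(z<112)&(y<200)
    for n,m in(('chN',ch&(x<600)),('chF',ch&(x>600))):
        if m.sum()>10: print(n,m.sum(),rect(P[m]),'z',np.median(z[m]).round(1))
    org=ap&(I[:,0]>180)&(I[:,1]<160)&(I[:,2]<70)&(y>200)&(z>122)
    if org.sum()>5: print('trig',org.sum(),rect(P[org]),'z',z[org].max().round(1))
    bl=ap&(z>126)&(I.max(1)<70)
    if bl.sum()>5: print('grip',bl.sum(),rect(P[bl]),'z',np.median(z[bl]).round(1))
    sp=(x>400)&(x<720)&(y>-70)&(y<60)
    hd=sp&(z>56)&(z<66)&(I.max(1)<70)
    if hd.sum()>20: print('handle',hd.sum(),rect(P[hd]),'z',np.median(z[hd]).round(1))
    rd=sp&(z>49)&(z<75)&(I.max(1)-I.min(1)<25)&(I.max(1)>80)
    if rd.sum()>20:
        q=P[rd];print('rod',rd.sum(),rect(q),'z',np.median(z[rd]).round(1))
E
python3 - <<'E'
from m import *
d=pickle.load(open('c1.pkl','rb'))
for n in d: print(n);measure(d[n])
E
```

```text
wrist
plate 8975 (array([590.7, 200.1]), array([148.7, 168.7]), 4.2) z 9.5
chN 418 (array([577. , 148.4]), array([21.3, 39.9]), 4.38) z 104.3
chF 450 (array([626.1, 152.5]), array([22. , 39.7]), 3.08) z 104.6
trig 173 (array([589. , 231.6]), array([20.3,  8.5]), 5.67) z 133.4
grip 31669 (array([558.7, 180.7]), array([186.3,  53.3]), -11.46) z 394.8
handle 764 (array([494.5,  -2.9]), array([22.2, 81.7]), -3.96) z 60.2
rod 775 (array([541.8, -12.6]), array([ 29.9, 183.2]), -7.44) z 55.6
scene
plate 2226 (array([590.2, 201.2]), array([153.7, 170.7]), 5.26) z 10.6
chN 121 (array([576.4, 148.8]), array([24.5, 42.3]), 8.07) z 104.5
chF 119 (array([627.1, 153.6]), array([26. , 41.9]), 2.72) z 104.3
trig 21 (array([587.6, 233. ]), array([14.9,  6.3]), 5.73) z 135.9
grip 6174 (array([550. , 179.9]), array([196.5,  93.3]), -37.01) z 491.3
handle 256 (array([512.8,  -5.7]), array([ 25.8, 126.6]), -4.05) z 61.0
rod 119 (array([543.9,  -5.4]), array([ 22.1, 175.8]), -3.69) z 56.5
```

```bash
python3 -m jog '[[0.042,0.147,-0.08,0,0,1.1,0.085],[0.042,0.147,-0.08,0,0,1.1,0.085],[0.042,0.147,-0.08,0,0,1.1,0.085],[0.042,0.147,-0.08,0,0,1.1,0.085],[0.042,0.147,-0.116,0,0,1.1,0.085],[0.042,0.147,-0.116,0,0,1.1,0.085],[0.042,0.147,-0.116,0,0,1.1,0.085],[0.042,0.147,-0.116,0,0,1.1,0.085],[0.042,0.147,-0.116,0,0,1.1,0.085]]'
python3 - <<'E'
from m import *
from rig import bot,cams
d={n:cams.camera(n) for n in('wrist','scene')}
s=bot.sense();print(s['tcp_pos'],R.from_quat(s['tool_rot'],scalar_first=True).as_matrix().round(3).tolist(),s['qd'].round(3) if hasattr(s['qd'],'round') else s['qd'])
pickle.dump(d,open('c2.pkl','wb'));cv2.imwrite('pics/w2.png',d['wrist']['img'][:,:,::-1])
measure(d['wrist'])
E
```

```text
time_s: 3.0
tcp_pos: [588.4, 250.2, 205.2]
tool_rot: [-0.0, 0.999, 0.034, 0.002]
force: [-0.2, -0.2, 1.7]
opening: 84.9
grip_force: 0.0
[588.33007443 250.56585386 205.0601984 ] [[0.998, 0.069, 0.004], [0.069, -0.998, 0.001], [0.004, -0.001, -1.0]] [ 0.006  0.008  0.006  0.001 -0.003  0.001]
plate 11461 (array([591.1, 200.7]), array([148.4, 167.8]), 4.29) z 9.4
chN 779 (array([576.7, 148.7]), array([22.2, 40.9]), 2.94) z 104.3
chF 811 (array([626.1, 152.5]), array([21.6, 40.6]), 4.89) z 104.4
trig 296 (array([590. , 232.4]), array([19.5,  7.9]), 1.18) z 133.1
grip 43098 (array([592.2, 243.6]), array([ 35.2, 135.3]), 4.68) z 283.5
handle 1080 (array([516.8,  -4. ]), array([ 23.5, 129.5]), -4.97) z 60.1
rod 1165 (array([543.6,  -8.2]), array([ 28. , 183.2]), -4.97) z 55.1
```

View pics/w2.png

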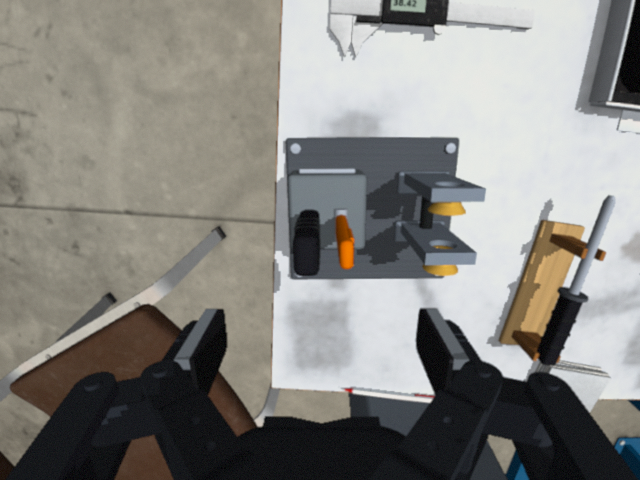

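The squeeze point works out at about (588,254), with yaw 4.3°. The fingers straddle the grip (306,242) and trigger (345,240). Descend and squeeze.

```bash
python3 -m jog '[[0,0.004,-0.04,0,0,0.4,0.085],[0,0.004,-0.075,0,0,0.4,0.085],[0,0.004,-0.112,0,0,0.4,0.085],[0,0.004,-0.112,0,0,0.4,0.085],[0,0.004,-0.112,0,0,0.4,0.085],[0,0.004,-0.112,0,0,0.4,0.050],[0,0.004,-0.112,0,0,0.4,0.035],[0,0.004,-0.112,0,0,0.4,0.027],[0,0.004,-0.112,0,0,0.4,0.027],[0,0.004,-0.112,0,0,0.4,0.027],[0,0.004,-0.112,0,0,0.4,0.027],[0,0.004,-0.112,0,0,0.4,0.027]]' 30
python3 - <<'E'
from m import *
from rig import bot,cams
d={n:cams.camera(n) for n in('wrist','scene')};s=bot.sense();print(s['tcp_pos'],s['force'],s['opening'],s['grip_force'])
c=d['wrist'];cv2.imwrite('pics/w3.png',np.vstack([c['img'][130:400,140:500,::-1]]))
E
```

```text
time_s: 4.1
tcp_pos: [589.4, 254.0, 93.7]
tool_rot: [0.001, 0.999, 0.039, 0.003]
force: [-0.3, -5.0, 8.7]
opening: 31.5
grip_force: 30.6
[589.41109068 254.03853081  93.73395786] [-0.50572201 -6.09829469  8.34225755] 31.803516683376976 30.59267652221024
```

View pics/w3.png

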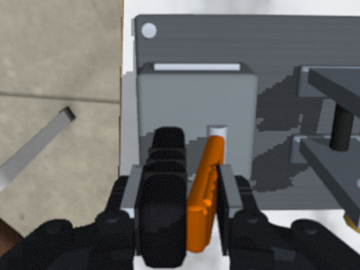

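The picture shows the trigger pressed against the grip by the fingers. Opening is about 31.5 mm with 30 N, so it's at the end stop. Now release and rise.

```bash
python3 -m jog '[[0,0,0,0,0,0,0.085],[0,0,0,0,0,0,0.085],[0,0,0,0,0,0,0.085],[0,0,0,0,0,0,0.085],[0,0,0,0,0,0,0.085],[0,0,0,0,0,0,0.085],[0,0,0.08,0,0,0,0.085],[0,0,0.08,0,0,0,0.085],[0,0,0.1,0,0,0,0.085],[0,0,0.1,0,0,0,0.085]]'
python3 - <<'E'
from m import *
from rig import bot,cams
d={n:cams.camera(n) for n in('wrist','scene')};s=bot.sense();print(s['tcp_pos'],s['force'],s['opening'],s['grip_force'])
measure(d['wrist']);measure(d['scene'])
E
```

```text
time_s: 5.03
tcp_pos: [590.3, 256.9, 197.3]
tool_rot: [-0.001, 0.999, 0.039, 0.005]
force: [1.1, 0.5, 1.1]
opening: 85.0
grip_force: 0.0
[587.45696971 255.93878025 191.31335379] [-0.24254532 -0.05217359 -0.13053792] 84.75518450792663 0.0
plate 11743 (array([591.8, 200.8]), array([147.8, 167.6]), 4.48) z 9.4
chN 798 (array([576.7, 148.4]), array([22.1, 40.9]), 4.89) z 104.4
chF 830 (array([626.5, 152.2]), array([20.9, 40.6]), 4.52) z 104.4
trig 312 (array([590.2, 232.5]), array([19.4,  8.5]), 0.53) z 132.9
grip 40243 (array([592.5, 246.8]), array([ 37.7, 128.7]), 4.74) z 276.0
handle 1123 (array([516.4,  -5.4]), array([ 23.3, 130.6]), -1.04) z 60.0
rod 1211 (array([542.8,  -9.8]), array([ 30.7, 183.9]), -4.78) z 55.1
plate 2210 (array([589.7, 200.7]), array([151.2, 170.4]), 4.21) z 10.7
chN 120 (array([576.5, 148.7]), array([22.5, 43.6]), 7.86) z 104.8
chF 122 (array([625.5, 152.9]), array([24.6, 40.6]), 7.79) z 104.7
trig 20 (array([587.8, 233.7]), array([20.7,  5.2]), 7.42) z 134.4
grip 7434 (array([546.6, 243.8]), array([151.3, 130.7]), 8.93) z 430.1
handle 243 (array([513.2,  -5.1]), array([ 25.3, 128. ]), -4.98) z 61.3
rod 117 (array([546.1,  -7. ]), array([ 21. , 179.8]), -2.15) z 56.3
```

```bash
python3 -m jog '[[-0.04,-0.1,0,0,0,-3,0.085],[-0.087,-0.26,0,0,0,-10,0.085],[-0.087,-0.26,0,0,0,-10,0.085],[-0.087,-0.26,0,0,0,-10,0.085],[-0.087,-0.26,0,0,0,-10,0.085],[-0.087,-0.26,-0.03,0,0,-10,0.085],[-0.087,-0.26,-0.03,0,0,-10,0.085],[-0.087,-0.26,-0.03,0,0,-10,0.085],[-0.087,-0.26,-0.03,0,0,-10,0.085],[-0.087,-0.26,-0.03,0,0,-10,0.085]]'
python3 - <<'E'
from m import *
from rig import bot,cams
d={n:cams.camera(n) for n in('wrist','scene')};s=bot.sense();print(s['tcp_pos'],R.from_quat(s['tool_rot'],scalar_first=True).as_matrix().round(3).tolist())
pickle.dump(d,open('c4.pkl','wb'));cv2.imwrite('pics/w4.png',d['wrist']['img'][:,:,::-1])
measure(d['wrist'])
E
```

```text
time_s: 5.97
tcp_pos: [499.3, -4.1, 158.9]
tool_rot: [-0.0, 0.999, -0.049, -0.001]
force: [-0.9, 0.3, 0.9]
opening: 85.2
grip_force: 0.0
[500.1936262   -3.54227984 159.86313905] [[0.995, -0.096, 0.0], [-0.096, -0.995, 0.0], [-0.0, -0.0, -1.0]]
plate 15739 (array([591., 199.]), array([148.8, 170.6]), 4.42) z 9.6
chN 1216 (array([576.3, 148.4]), array([21.9, 42. ]), 4.7) z 104.5
chF 1303 (array([626.1, 150. ]), array([22.9, 38.9]), 5.37) z 104.3
handle 2044 (array([494.6,  -2.6]), array([25.4, 83. ]), -7.78) z 60.3
rod 2175 (array([542.5, -11.1]), array([ 29.4, 184.8]), -5.2) z 55.4
```

View pics/w4.png

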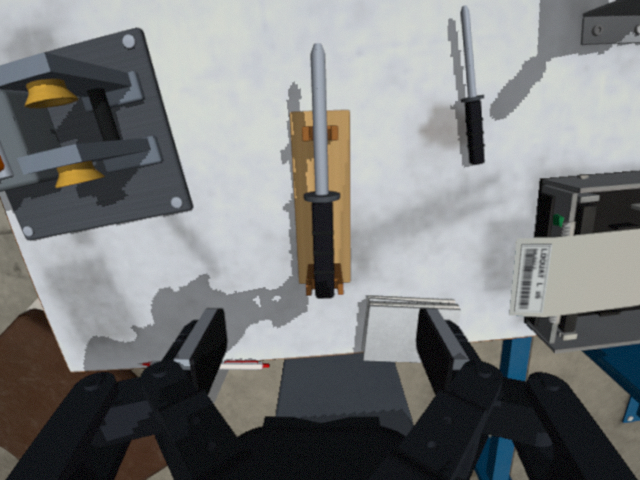

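The wrist view shows the spindle: tip (318,44), collar (321,196), handle (323,250) with its tail end at (325,296). I'll trace its centre line row by row.

```bash
python3 - <<'E'
from m import *
d=pickle.load(open('c4.pkl','rb'));c=d['wrist']
def tr(rows,zmin):
    o=[]
    for v in rows:
        u=np.arange(295,350);P=pts(c,np.c_[u,0*u+v]);m=P[:,2]>zmin
        if m.sum()>3:o.append((u[m].mean(),v))
    return pts(c,o,52)
rod=tr(list(range(48,120))+list(range(145,185)),44);hd=tr(range(210,268),54)
for n,q in(('rod',rod),('hd',hd),('both',np.r_[rod,hd])):
    p=np.polyfit(q[:,0],q[:,1],1);print(n,np.degrees(np.arctan(p[0])).round(2),[np.polyval(p,x).round(1) for x in(495,539,639)],np.std(q[:,1]-np.polyval(p,q[:,0])).round(2))
print('tip,collar front,tail',pts(c,[(318,43),(320,192),(325,297)],52).round(1))
E
```

```text
rod -3.82 [np.float64(-5.8), np.float64(-8.7), np.float64(-15.4)] 0.44
hd -3.96 [np.float64(-5.6), np.float64(-8.6), np.float64(-15.5)] 0.26
both -3.91 [np.float64(-5.6), np.float64(-8.6), np.float64(-15.4)] 0.39
tip,collar front,tail [[634.7 -15.6  52. ]
 [535.9  -7.1  52. ]
 [448.7  -2.6  52. ]]
```

```bash
python3 -m jog '[[0.001,-0.002,-0.03,0,0,1.6,0.06],[0.001,-0.002,-0.06,0,0,1.6,0.06],[0.001,-0.002,-0.09,0,0,1.6,0.06],[0.001,-0.002,-0.115,0,0,1.6,0.06],[0.001,-0.002,-0.126,0,0,1.6,0.06],[0.001,-0.002,-0.126,0,0,1.6,0.06]]'
python3 -m jog '[[0,0,0,0,0,0,0.03],[0,0,0,0,0,0,0.02],[0,0,0,0,0,0,0.01],[0,0,0,0,0,0,0.005],[0,0,0,0,0,0,0.005],[0,0,0,0,0,0,0.005],[0,0,0,0,0,0,0.005],[0,0,0,0,0,0,0.005]]' 60
```

```text
time_s: 6.57
tcp_pos: [498.7, -5.2, 31.3]
tool_rot: [-0.0, 0.999, -0.034, -0.003]
force: [0.0, 0.6, 0.7]
opening: 59.9
grip_force: 0.0
time_s: 7.23
tcp_pos: [502.6, -6.8, 35.9]
tool_rot: [0.0, 0.999, -0.035, 0.002]
force: [-0.8, 0.4, 7.0]
opening: 14.8
grip_force: 58.9
```

```bash
python3 -m jog '[[0,0,0.02,0,0,0,0.005],[0,0,0.045,0,0,0,0.005],[0,0,0.06,0,0,0,0.005],[-0.03,0,0.06,0,0,0,0.005],[-0.065,0.01,0.06,0,0,1,0.005],[-0.09,0.04,0.06,0,0,3,0.005],[-0.097,0.075,0.055,0,0,5,0.005],[-0.097,0.11,0.05,0,0,7,0.005],[-0.097,0.135,0.045,0,0,8.3,0.005],[-0.097,0.141,0.04,0,0,8.3,0.005],[-0.097,0.141,0.035,0,0,8.3,0.005],[-0.097,0.141,0.035,0,0,8.3,0.005]]'
python3 -m jog '[[0,0,0,0,0,0,0.005],[0,0,0,0,0,0,0.005],[0,0,0,0,0,0,0.005]]'
python3 - <<'E'
from m import *
from rig import bot,cams
d={n:cams.camera(n) for n in('wrist','scene')};s=bot.sense();print(s['tcp_pos'],R.from_quat(s['tool_rot'],scalar_first=True).as_matrix().round(3).tolist(),s['opening'])
pickle.dump(d,open('c5.pkl','wb'));cv2.imwrite('pics/w5.png',d['wrist']['img'][:,:,::-1])
measure(d['wrist'])
E
```

```text
time_s: 8.23
tcp_pos: [403.0, 134.1, 68.0]
tool_rot: [0.0, 0.999, 0.038, -0.001]
force: [-0.6, 0.3, -1.3]
opening: 14.8
grip_force: 59.0
time_s: 8.48
tcp_pos: [404.2, 133.5, 69.1]
tool_rot: [0.0, 0.999, 0.037, 0.0]
force: [0.3, -0.6, -0.1]
opening: 15.2
grip_force: 59.0
[404.21421484 133.77149881  69.16269291] [[0.997, 0.074, 0.001], [0.074, -0.997, -0.0], [0.0, 0.0, -1.0]] 15.34582571277945
plate 17485 (array([532.4, 195.3]), array([ 35.5, 169.4]), 3.22) z 9.5
rod 25 (array([455.8,  -4.3]), array([29.6, 10.1]), -4.4) z 51.8
```

View pics/w5.png

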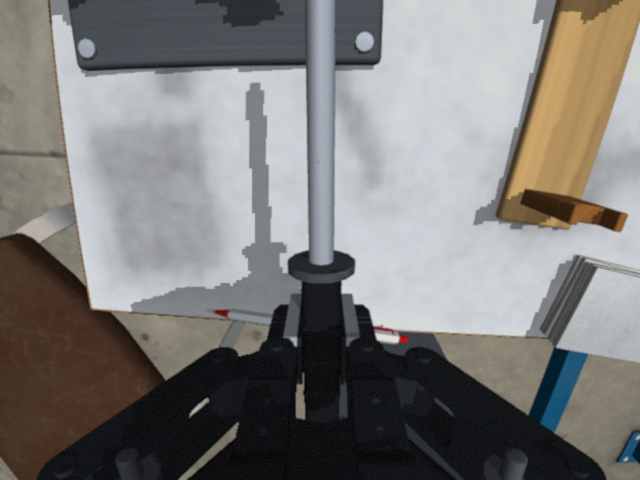

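The wrist picture shows the spindle gripped straight, rod centre running (322,260) to (320,0), collar at (322,265). The bushings are out of this view. I'll compute the rod axis from wrist depth and compare with the scene camera.

```bash
cat > rod.py <<'E'
from m import *
import sys
def rod(d,xr,verbose=1):
    for n in('wrist','scene'):
        c=d[n];uv,P=cloud(c);x,y,z=P.T;I=c['img'][uv[:,1],uv[:,0]].astype(int)
        m=(x>xr[0])&(x<xr[1])&(abs(y-(148.4+(x-576.5)*.077))<14)&(z>70)&(z<105)
        q=P[m];
        if len(q)<20: print(n,'few');continue
        # 3D line fit on the visible side, then shift from surface to axis: robust circle fit in cross-section
        X=np.array(q)
        from scipy.optimize import least_squares
        f=lambda p:np.hypot(X[:,1]-p[0]-p[1]*(X[:,0]-500),X[:,2]-p[2]-p[3]*(X[:,0]-500))-5
        r=least_squares(f,[142,.077,85,0],loss='soft_l1',f_scale=.5);p=r.x
        e=lambda x0:(round(p[0]+p[1]*(x0-500),1),round(p[2]+p[3]*(x0-500),1))
        print(n,len(q),'yaw',np.degrees(p[1]).round(2),'pitchup',np.degrees(p[3]).round(2),'at438',e(438),'at538',e(538),'at570',e(570),'xmax',X[:,0].max().round(1),'rms',np.std(r.fun).round(2))
E
python3 - <<'E'
from rod import *
d=pickle.load(open('c5.pkl','rb'))
rod(d,(450,545))
c=d['scene'];uv,P=cloud(c);I=c['img'].astype(int)
mk=((I[:,:,0]-I[:,:,2]>50)&(I[:,:,0]>90)).astype(np.uint8);mk[:,:222]=0;mk[:,262:]=0;mk[:250]=0;mk[300:]=0
n,l,s,ce=cv2.connectedComponentsWithStats(mk)
for i in range(1,n):
    if s[i,4]>15: print(s[i],ce[i].round(1),pts(c,ce[i]).round(1),pts(c,ce[i],85).round(1))
for p in[(568,147.8,85),(618,151.6,85)]: print(proj(c,p).round(1))
measure(c and d['scene'])
cv2.imwrite('pics/s5.png',cv2.resize(c['img'][240:340,190:315,::-1],None,fx=6,fy=6,interpolation=cv2.INTER_CUBIC))
E
```

```text
wrist 6464 yaw 4.62 pitchup -0.28 at438 (np.float64(135.6), np.float64(84.4)) at538 (np.float64(143.7), np.float64(83.9)) at570 (np.float64(146.2), np.float64(83.7)) xmax 527.2 rms 0.54
scene 120 yaw 4.68 pitchup -0.04 at438 (np.float64(136.3), np.float64(86.1)) at538 (np.float64(144.5), np.float64(86.1)) at570 (np.float64(147.1), np.float64(86.0)) xmax 532.5 rms 1.27
[226 261  12  12  95] [231.1 266.1] [[629.4 148.8  77.1]] [[621.5 151.9  85. ]]
[239 274  12  13 109] [244.4 279.9] [[574.5 146.1  80.4]] [[570.2 148.   85. ]]
[[245.  280.5]]
[[232. 267.]]
plate 2126 (array([590.6, 201.6]), array([152.1, 168. ]), 4.08) z 10.7
chN 119 (array([576.2, 149.6]), array([24.7, 40.7]), 4.06) z 104.5
chF 112 (array([628. , 153.3]), array([23.9, 41.6]), 3.15) z 105.1
trig 21 (array([588.6, 233.4]), array([18.3,  6.1]), 2.31) z 135.5
grip 110 (array([584.9, 262.7]), array([30.3, 16.8]), 3.3) z 134.1
```

View pics/s5.png

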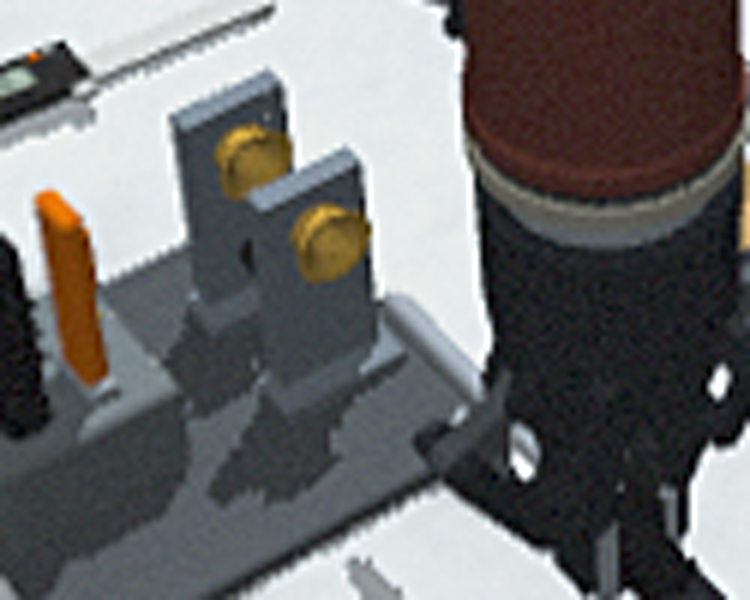

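The near mouth is at (245,280) in full-image pixels. The rod lies about 1.5 mm right of the bushing axis and level, with the tip about 33 mm short of the mouth. I'll correct y and push in the first part.

```bash
python3 -m jog '[[0,0.0015,0.0005,0,0,0,0.005],[0.01,0.0023,0.0005,0,0,0,0.005],[0.02,0.003,0.0005,0,0,0,0.005],[0.028,0.0037,0.0005,0,0,0,0.005],[0.035,0.0042,0.0005,0,0,0,0.005],[0.041,0.0047,0.0005,0,0,0,0.005],[0.047,0.0051,0.0005,0,0,0,0.005],[0.053,0.0056,0.0005,0,0,0,0.005],[0.058,0.006,0.0005,0,0,0,0.005],[0.058,0.006,0.0005,0,0,0,0.005],[0.058,0.006,0.0005,0,0,0,0.005]]'
python3 - <<'E'
from rod import *
from rig import bot,cams
d={n:cams.camera(n) for n in('wrist','scene')};s=bot.sense();print(s['tcp_pos'],s['force'].round(1),s['moment'].round(2))
pickle.dump(d,open('c6.pkl','wb'));rod(d,(505,560));measure(d['scene'])
E
```

```text
time_s: 9.5
tcp_pos: [461.9, 140.5, 69.3]
tool_rot: [0.0, 0.999, 0.038, -0.0]
force: [-0.4, 0.6, -1.6]
opening: 14.8
grip_force: 59.0
[461.40099448 140.43366889  69.20253581] [-0.3 -0.4 -1.6] [-0.01  0.05 -0.04]
wrist 4272 yaw 4.58 pitchup -0.29 at438 (np.float64(138.0), np.float64(84.7)) at538 (np.float64(146.0), np.float64(84.2)) at570 (np.float64(148.6), np.float64(84.1)) xmax 560.0 rms 0.51
scene 55 yaw 5.97 pitchup 1.56 at438 (np.float64(136.8), np.float64(83.0)) at538 (np.float64(147.2), np.float64(85.8)) at570 (np.float64(150.5), np.float64(86.6)) xmax 558.2 rms 1.25
plate 1978 (array([589.1, 203.6]), array([150.8, 164.3]), 4.55) z 10.7
chN 123 (array([575.5, 149.2]), array([26.1, 41.6]), 3.76) z 104.5
chF 117 (array([626.9, 153.5]), array([24.5, 41.8]), 2.38) z 104.5
trig 21 (array([590. , 233.2]), array([19.3,  6.2]), 2.63) z 135.2
grip 235 (array([516.8, 196. ]), array([204.1,  74.3]), -31.02) z 316.6
```

No contact forces and well centred. Push on through the far bushing.

```bash
python3 -m jog '[[0.007,0.0005,0,0,0,0,0.005],[0.014,0.0011,0,0,0,0,0.005],[0.021,0.0016,0,0,0,0,0.005],[0.028,0.0022,0,0,0,0,0.005],[0.035,0.0027,0,0,0,0,0.005],[0.042,0.0032,0,0,0,0,0.005],[0.049,0.0038,0,0,0,0,0.005],[0.056,0.0043,0,0,0,0,0.005],[0.061,0.0047,0,0,0,0,0.005],[0.061,0.0047,0,0,0,0,0.005],[0.061,0.0047,0,0,0,0,0.005]]'
python3 - <<'E'
from rod import *
from rig import bot,cams
d={n:cams.camera(n) for n in('wrist','scene','side')};s=bot.sense();print(s['tcp_pos'],s['force'].round(1),s['moment'].round(2),s['opening'])
rod(d,(530,562))
a=cv2.resize(d['scene']['img'][225:325,180:310,::-1],None,fx=4,fy=4,interpolation=cv2.INTER_CUBIC)
w=d['wrist']['img'][:400,120:400,::-1];cv2.imwrite('pics/f.png',np.hstack([a,w[:400]]))
E
```

```text
time_s: 10.52
tcp_pos: [522.9, 145.1, 69.3]
tool_rot: [0.0, 0.999, 0.038, -0.0]
force: [0.3, -0.2, -1.1]
opening: 15.2
grip_force: 59.0
[522.38407856 145.1581466   69.25527199] [-0.5  0.7 -1.4] [-0.02 -0.02 -0.03] 14.689684551273825
wrist 4891 yaw 2.37 pitchup 4.72 at438 (np.float64(141.8), np.float64(82.2)) at538 (np.float64(145.9), np.float64(90.4)) at570 (np.float64(147.2), np.float64(93.0)) xmax 562.0 rms 4.6
scene few
```

View pics/f.png

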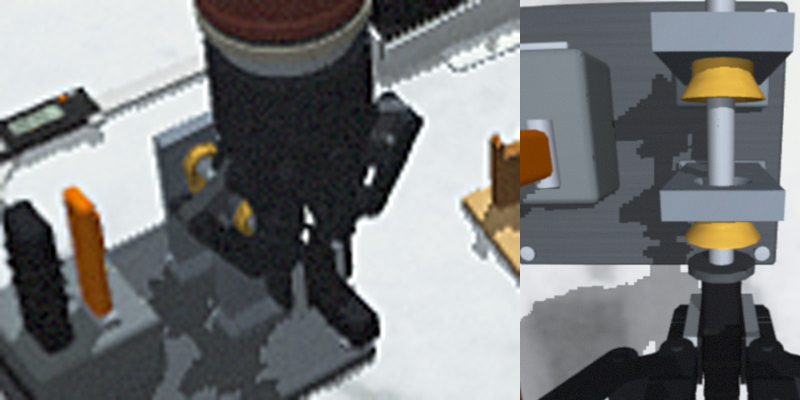

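The rod passes through both bushings and shows beyond the far cheek (top of the right panel). The collar is about 12 mm short of the near rim, forces are near zero, and the trigger is at rest. Handing in.

```bash
python3 -c "
from rig import bot
print(bot.hand_in())"
```

```text
the job is handed in; nothing more can be done
None
```

I squeezed the trigger to its stop and let it spring back. The spindle is threaded through both bushings with its tip about 2 cm out, still gripped and level. The job is handed in; the hand-in call returned no verdict.

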